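Start the slide warmer from its key row

ROBOT

A 6-joint arm with a two-finger parallel gripper is mounted at the origin on the work surface. World frame = base frame: x ahead of the robot, y to its left, z up, the work surface at z = 0. Lengths are in mm, angles in degrees, forces in N, time in s.
With the tool pointing down it reaches from about 350 to 850 mm from the base axis. Payload 8.1 kg.
Tool frame: the origin (TCP) lies midway between the tips of the shut fingers; the grasp point (between the pads) lies 19 mm behind it; z points along the fingers, y is the line along which they close (so a half turn about z gives the same grasp; the last joint's range is limited). The gripper opens to 85 mm and grips with 20 to 120 N. Pads are 22 mm wide; open, the fingers measure 114 mm over their backs; the gripper's body (76 mm by 85 mm) begins 54 mm behind the grasp point. The pads swing forward as they close: fully open they stand 13 mm farther back than shut.
Start: joints at [-79.664, 7.471, 85.268, -0, 87.261, -4.893], TCP at [157.629, -578.928, 203.092] pointing down, gripper open.
Joint ranges: [-169.43, 169.43], [-51.17, 129.36], [1.28, 143.12], [-76.62, 256.62], [0, 156.53], [-152.29, 152.29]. Speed limits (degrees/s): [136.94, 136.94, 159.86, 180, 180, 180].

INTERFACE

Orientations are given as [roll, pitch, yaw] about the fixed x, y, z axes, in that order (R = Rz(yaw) Ry(pitch) Rx(roll)).
In Python, from bench import r, optics, workorder gives the robot as it stands.
- The arm moves only by the shell command python3 -m handwheel 'ROWS' [FORCE]. ROWS is a JSON object whose key "rows" holds a list of rows, 1 to 8 of them, each of 7 numbers: a rotation vector rx, ry, rz in units of 4 degrees, then dx, dy, dz in cm, then the finger opening in mm; each row is the pose to reach, as a shift and turn from the pose commanded when the command began, along the tool's axes at that moment; what a row does not reach only later rows make up. A row lasts 1/8 s, in which the tool goes at most 62.5 mm and 10.7 degrees, less where a joint would pass 70% of its speed; a pose out of reach is approached as far as the arm can. The fingers move at their own pace and stop on an object; FORCE is the grip in N (left out, the last holds). Time passes only in rows, so rows that do not move let the fingers close. It prints the time, the measured TCP pose, the force, the opening and the grip force at its end. Input that does not fit is refused with a message, and nothing moves.
- r.sense(): the state, without advancing time (a new reading comes with each control period).
- optics.snapshot(name): name is "side" or "top"; returns a dict with "pixels" (400x640x3 uint8, blue, green, red), "fx", "fy", "cx", "cy" (pixels), "D" ([k1, k2, p1, p2, k3] as OpenCV has them; the pictures are not rectified), "pose" (4x4, takes a point from camera to world coordinates). Camera axes: x right, y up, looking along -z (the intrinsics and any distortion apply to the point x, -y, -z); pixel columns grow to the right and rows downward; lengths in mm; the calibration is good to about 2 mm. A picture is of the moment at which its call begins. There is no depth.
- workorder.hand_in(): hands the job in; it is judged then, once.
The state is a dict: "time": time; "joint_pos": joint angles; "qd": joint speeds; "joint_efforts": joint torques, N m; "tool_pos": TCP position; "tcp_rot": TCP orientation; "ft_force": force on the tool from outside, world axes, zero at the start; "wrist_torque": the same for the moment, N m; "finger_gap": finger opening in mm; "grip_force": force on a finger pad.
Only numpy, scipy, OpenCV 4.12 (cv2) and the standard library are available. Lean on these libraries where they do the work, as an engineer would, in place of code of your own. Each camera call takes 0.05 s, during which the arm holds its last target. There are 200 camera calls.

TASK

Start the slide warmer with the closed fingertips: push the far, white-marked end of the black rocker down to switch the power on, then press the blue preset key all the way down, where it stays, then press the green start key fully down and let it come up again. Leave the yellow and white keys unpressed, and leave the glassware and everything else standing around where it is.

Things in the scene. Friction and masses are not known exactly. Their poses are not given: they have to be found in the camera images.
- warmer: Cream slide warmer, fixed. Origin: on the table under the middle of its row of controls; x away from the robot, y along the row. Console: x -55 to 55 mm, y -165 to 165, top at 55 mm. Aluminium bed behind it: x 55 to 285, top at 45 mm. On the console five grey modules, 76 (x) by 50 (y), 12 mm thick, square to the warmer, at y = -112, -56, 0, 56, 112 in any order: rocker, blue, yellow, white, green.
- rocker (a joint): Black power rocker, 58 mm long along the warmer's x, 30 mm wide, on a hinge along the warmer's y. 0 rad = off (far end up, as at the start), 0.44 rad = on (far end fully down). Steady friction, about 4 N down on the far end turns it, and it stays wherever it is left, so push it down to its stop; the pressed half then lies level.
- rocker_far (a point): Point on the top face of the rocker's far half (the half away from the robot, with a short white bar across it), 17 mm beyond the hinge when off and 24 mm when on; moves with the rocker. 88 mm above the table when off (the face slopes up away from the robot), 79 mm when fully on.
- blue_key (a joint): Blue preset key. Latching key: value 0 = up, 0.008 m = fully down. A steady friction of about 4 N resists it and it stays wherever it is left, so press it down to its stop. Starts up.
- blue_top (a point): Centre of the blue key's top face (cap 32 x 32 mm), 79 mm above the table when up, 71 mm when down. Moves with the key.
- yellow_key (a joint): Yellow preset key, not to be pressed. 0 = up, 0.008 m = fully down; friction of about 4 N, stays where it is left. Starts up.
- yellow_top (a point): Centre of the yellow key's top face (cap 32 x 32 mm), 79 mm above the table when up.
- white_key (a joint): White preset key, not to be pressed. 0 = up, 0.008 m = fully down; friction of about 4 N, stays where it is left. Starts up.
- white_top (a point): Centre of the white key's top face (cap 32 x 32 mm), 79 mm above the table when up.
- green_key (a joint): Green start key, a spring button: value 0 = up, 0.008 m = fully down, which takes about 5 N (1.5 N to start moving). It comes up again when released.
- green_top (a point): Centre of the green key's top face (cap 32 x 32 mm), 79 mm above the table when up, 71 mm when down. Moves with the key.
- beaker_a: Empty glass beaker, 68 mm wide, 80 mm tall, standing on the warmer's bed behind the controls; origin at the centre of its underside. Leave it.
- slide_box: Flat blue slide box, 80 x 100 x 32 mm, on the bed; origin at the centre of its underside. Leave it.
- stain_jar: Small jar, 44 mm wide, 75 mm tall, on the bed; origin at the centre of its underside. Leave it.
- beaker_b: Empty glass beaker, 68 mm wide, 80 mm tall, on the table between the robot and the controls; origin at the centre of its underside. Leave it.
- marker: Red marker pen, 125 mm long, 14 mm thick, lying on the table between the robot and the controls; origin at the centre of its underside. Leave it.
- beaker_c: Empty glass beaker, 68 mm wide, 80 mm tall, on the table to the left; origin at the centre of its underside. Leave it.
- dropper_bottle: Amber bottle, 48 mm wide, 110 mm tall, on the table to the right; origin at the centre of its underside. Leave it.

How it is judged:
By the outcome, as a careful person would: the job done as asked, in the order asked, and still so for the second after the job is handed in, with the robot touching nothing.
It also fails if it takes over 40 s, if anything falls off the work surface, if the arm or the gripper's body presses on something with over 40 N, if the wrist force passes 120 N, or if a joint passes its speed limit or range.

## Working session

There is one attempt and no reset: what is moved stays moved. The work goes in short steps, Python scripts to look and compute and a shell command to move; the robot and the scene stay as the last step left them, time stands still between calls to the robot, and variables do not carry over. Pictures are saved under pics/ and viewed, at most 10 in all, crops included, and the job is handed in when it is done.

```bash
mkdir -p pics && python3 - <<'E'
from bench import r, optics
import cv2,pickle
d={}
for n in("top","side"):
    s=optics.snapshot(n); d[n]=s; cv2.imwrite(f"pics/{n}0.png",s["pixels"])
    print(n,s["fx"],s["cx"],s["cy"],s["D"],s["pose"])
pickle.dump(d,open("d.pkl","wb"))
q=r.sense();print(q["tool_pos"],q["tcp_rot"],q["time"])
E
```

```text
top 465.8284792866186 320.116555735917 200.17005545054838 [0.01877645 0.         0.         0.         0.        ] [[ 8.12031094e-03  9.82649712e-01 -1.85293289e-01  2.98038030e+02]
 [-9.99962793e-01  8.51905784e-03  1.35590949e-03  1.17106429e+01]
 [ 2.91090833e-03  1.85275385e-01  9.82682328e-01  1.58322451e+03]
 [ 0.00000000e+00  0.00000000e+00  0.00000000e+00  1.00000000e+00]]
side 503.36759844899075 314.9453406026843 197.1233974757232 [-0.11336482  0.          0.          0.          0.        ] [[-9.11805214e-01  3.16786585e-01 -2.61261385e-01  2.42506852e+02]
 [-4.10618587e-01 -7.06381313e-01  5.76556863e-01  7.47084696e+02]
 [-1.90468021e-03  6.32986335e-01  7.74160624e-01  1.08953407e+03]
 [ 0.00000000e+00  0.00000000e+00  0.00000000e+00  1.00000000e+00]]
[ 157.537751   -578.38347122  202.1468378 ] [-1.79904549e+02 -9.73901036e-03  1.52296143e+01] 0.1
```

View pics/top0.png

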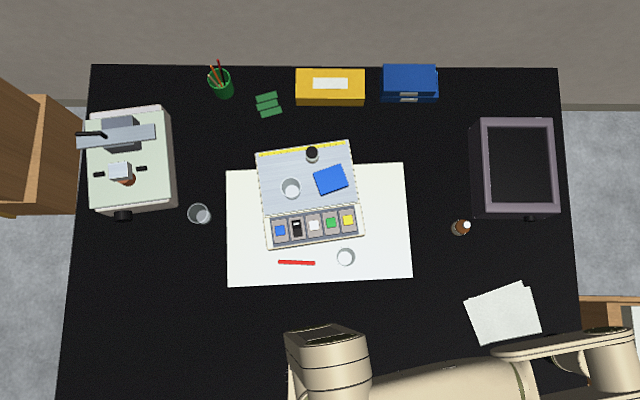

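View pics/side0.png

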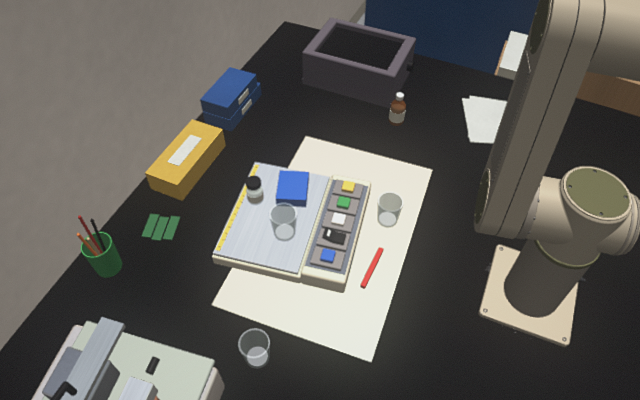

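The top view shows the row, left to right: blue (280,230), rocker (297,227), white (314,225), green (331,223), yellow (348,220). I'll enlarge both views.

```bash
python3 - <<'E'
import cv2,pickle
d=pickle.load(open("d.pkl","rb"))
t=d["top"]["pixels"][195:260,255:375]; cv2.imwrite("pics/tc.png",cv2.resize(t,None,fx=6.5,fy=6.5,interpolation=cv2.INTER_CUBIC))
s=d["side"]["pixels"][170:290,295:395]; cv2.imwrite("pics/sc.png",cv2.resize(s,None,fx=5,fy=5,interpolation=cv2.INTER_CUBIC))
E
```

```text
(no output)
```

View pics/tc.png

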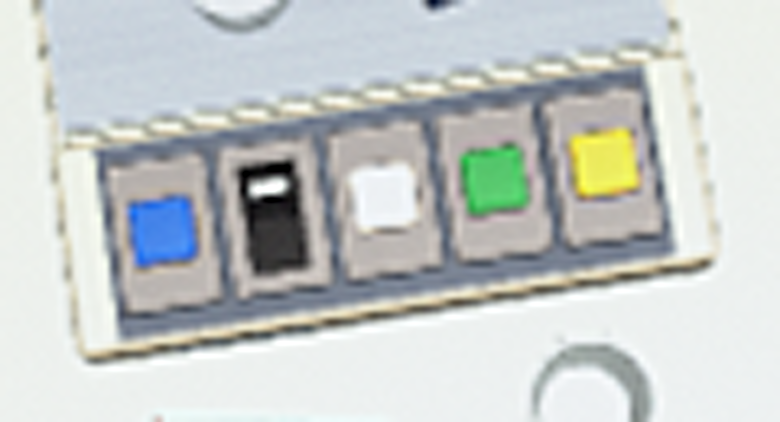

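View pics/sc.png

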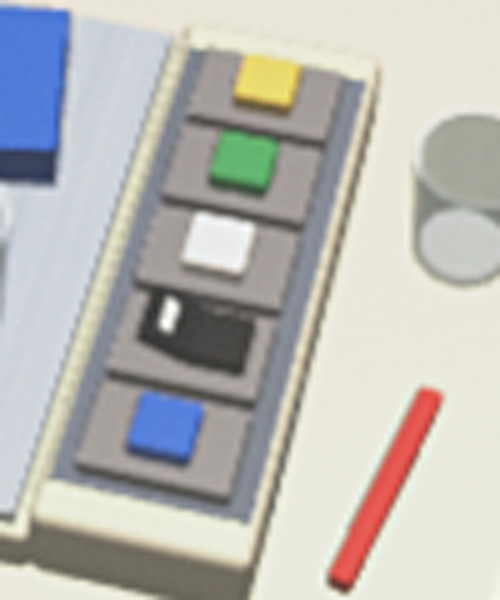

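The crops show the keys at these pixels:

| Key | Top crop | Side crop |
|---|---|---|
| blue | (163,231) | (164,421) |
| white | (386,198) | (219,238) |
| green | (495,180) | (243,157) |
| yellow | (605,162) | (268,78) |

The rocker's white bar is at (268,186) in the top crop and (169,314) in the side crop.

```bash
cat > h.py <<'E'
import cv2,pickle,numpy as np
from scipy.spatial.transform import Rotation as R
d=pickle.load(open("d.pkl","rb"))
def ray(n,uv):
    s=d[n];K=np.array([[s["fx"],0,s["cx"]],[0,s["fy"],s["cy"]],[0,0,1]])
    x,y=cv2.undistortPoints(np.array([[uv]],float),K,np.array(s["D"],float))[0,0]
    P=np.array(s["pose"]);return P[:3,3],P[:3,:3]@[x,-y,-1]
def atz(n,uv,z):
    o,v=ray(n,uv);return o+v*(z-o[2])/v[2]
def tri(a,b):
    A=[];B=[]
    for n,uv in(("top",a),("side",b)):
        o,v=ray(n,uv);v=v/np.linalg.norm(v);M=np.eye(3)-np.outer(v,v);A.append(M);B.append(M@o)
    return np.linalg.solve(sum(A),sum(B))
E
python3 - <<'E'
from h import *
np.set_printoptions(precision=1,suppress=True)
T=dict(blue=(163,231),white=(386,198),green=(495,180),yellow=(605,162),bar=(268,186))
S=dict(blue=(164,421),white=(219,238),green=(243,157),yellow=(268,78),bar=(169,314))
ys=dict(blue=112,white=0,green=-56,yellow=-112)
t={k:[(v[0]+.5)/6.5-.5+255,(v[1]+.5)/6.5-.5+195] for k,v in T.items()}
s={k:[(v[0]+.5)/5-.5+295,(v[1]+.5)/5-.5+170] for k,v in S.items()}
Q={}
for k in t:
    z=79 if k!="bar" else 89
    a,b=atz("top",t[k],z),atz("side",s[k],z);Q[k]=(a+b)/2
    print(k,a,b,tri(t[k],s[k]))
ks=list(ys);Y=np.array([ys[k] for k in ks]);P=np.array([Q[k][:2] for k in ks])
c=P.mean(0)-0;u=((P-P.mean(0)).T@(Y-Y.mean()));L=np.linalg.norm(u)/((Y-Y.mean())**2).sum();u/=np.linalg.norm(u)
o=P.mean(0)-u*Y.mean();x=np.array([u[1],-u[0]])
print("scale",L,"origin",o,"yaw",np.degrees(np.arctan2(x[1],x[0])))
for k in Q: e=Q[k][:2]-o;print(k,"warmer xy",e@x,e@u)
for n,p in dict(rfar=(20,56),blue=(0,112),green=(0,-56)).items(): print(n,o+x*p[0]+u*p[1])
E
```

```text
blue [481.6 140.1  79. ] [485.  141.1  79. ] [483.5 140.5  78.3]
white [499.2  29.   79. ] [503.   29.8  79. ] [501.2  29.3  78.6]
green [508.7 -25.5  79. ] [511.8 -23.5  79. ] [510.7 -25.3  76.8]
yellow [518.3 -80.7  79. ] [520.  -78.7  79. ] [519.6 -80.7  76.6]
bar [503.4  87.6  89. ] [504.9  89.5  89. ] [504.6  87.9  86.7]
scale 0.995703165393417 origin [501.2  30.3] yaw 9.248880953597446
blue warmer xy 0.096278926077355 111.78613884003947
white warmer xy -0.25170079206770973 -0.8531998715714554
green warmer xy 0.11828587982614008 -55.54360457424068
yellow warmer xy 0.03713598616429756 -111.38933439422732
bar warmer xy 12.234533240451862 57.07832180902207
rfar [512.   88.8]
blue [483.2 140.8]
green [510.2 -25. ]
```

The positions agree with the given heights (about 79 mm) and the 56 mm pitch, and the warmer yaw is about 9.2°. Next I'll move toward a point above the rocker's far half while closing the fingers.

The rows are not in the units I measure in: shifts go in cm and turns go in units of 4 degrees. I convert before sending: 60 mm is 6, -361 mm is -36.1, 6 degrees is 1.5.

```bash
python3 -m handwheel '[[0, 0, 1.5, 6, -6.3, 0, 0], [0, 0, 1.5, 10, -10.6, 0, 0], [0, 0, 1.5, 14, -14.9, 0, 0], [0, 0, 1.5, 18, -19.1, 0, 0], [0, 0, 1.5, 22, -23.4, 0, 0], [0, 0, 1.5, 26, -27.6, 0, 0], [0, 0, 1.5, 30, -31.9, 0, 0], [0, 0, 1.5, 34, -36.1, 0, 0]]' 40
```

```text
refused: ROWS must be an object with the rows under "rows". Nothing was moved.
```

Wrong form. The message asks for an object with the rows under "rows", so I'll send the same numbers that way.

```bash
python3 -m handwheel '{"rows":[[0, 0, 1.5, 6, -6.3, 0, 0], [0, 0, 1.5, 10, -10.6, 0, 0], [0, 0, 1.5, 14, -14.9, 0, 0], [0, 0, 1.5, 18, -19.1, 0, 0], [0, 0, 1.5, 22, -23.4, 0, 0], [0, 0, 1.5, 26, -27.6, 0, 0], [0, 0, 1.5, 30, -31.9, 0, 0], [0, 0, 1.5, 34, -36.1, 0, 0]]}' 40
```

```text
time: 1.1
tool_pos: [391.3, -139.2, 203.0]
tcp_rot: [180.0, -0.0, 9.2]
ft_force: [1.1, -0.3, 0.6]
finger_gap: -0.4
grip_force: 0.0
```

To row units: -205.7 mm is -20.57, 156.6 mm is 15.66.

```bash
python3 -m handwheel '{"rows":[[0, 0, 0, 3.2, -4.2, 0, 0], [0, 0, 0, 6.4, -8.4, 0, 0], [0, 0, 0, 9.6, -12.6, 2, 0], [0, 0, 0, 12.8, -16.8, 4, 0], [0, 0, 0, 15.66, -20.57, 7, 0], [0, 0, 0, 15.66, -20.57, 8.8, 0], [0, 0, 0, 15.66, -20.57, 8.8, 0], [0, 0, 0, 15.66, -20.57, 8.8, 0]]}' && python3 - <<'E'
from bench import r,optics
import cv2
q=r.sense();print(q["tool_pos"],q["tcp_rot"],q["ft_force"])
p=[optics.snapshot("top")["pixels"][150:270,240:400],optics.snapshot("side")["pixels"][150:270,280:440]]
q=r.sense();print(q["tool_pos"],q["tcp_rot"],q["ft_force"])
cv2.imwrite("pics/a.png",cv2.resize(cv2.hconcat(p),None,fx=2.5,fy=2.5,interpolation=cv2.INTER_CUBIC))
E
```

```text
time: 2.1
tool_pos: [512.7, 85.9, 116.0]
tcp_rot: [180.0, -0.1, 9.2]
ft_force: [-0.5, -0.7, 0.9]
finger_gap: 0.0
grip_force: 0.0
[512.65844409  85.85587532 116.03534622] [ 1.79977485e+02 -5.12650436e-02  9.16187127e+00] [-0.45087238 -0.66686148  0.86123804]
[513.26907373  85.91581177 116.68394743] [ 1.79980102e+02 -1.41275116e-01  9.14021703e+00] [-0.00309183  0.91224896  0.21533502]
```

View pics/a.png

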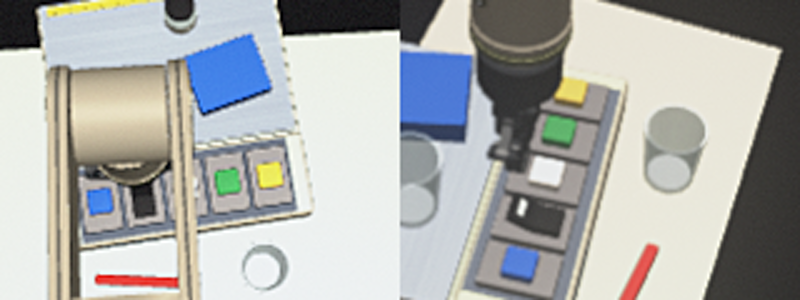

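The side half shows the fingertips at about (505,155), which is raw (322,212), clear of everything. I'll check that against the projected TCP.

```bash
python3 - <<'E'
from h import *
s=d["side"];P=np.linalg.inv(np.array(s["pose"]))
K=np.array([[s["fx"],0,s["cx"]],[0,s["fy"],s["cy"]],[0,0,1]])
for p in([513,86,116.2],[513,86,135],[512.9,89,80],[483.2,140.8,79]):
    c=P@[*p,1];print(p,cv2.projectPoints(np.array([[c[0],-c[1],-c[2]]]),np.zeros(3),np.zeros(3),K,np.array(s["D"]))[0].ravel())
from bench import optics
g=optics.snapshot("side")["pixels"][190:240,290:350];cv2.imwrite("pics/b.png",cv2.resize(g,None,fx=10,fy=10,interpolation=cv2.INTER_CUBIC))
E
```

```text
[513, 86, 116.2] [326.07921831 223.60738246]
[513, 86, 135] [326.20130065 218.90470928]
[512.9, 89, 80] [325.40111356 233.2733695 ]
[483.2, 140.8, 79] [328.15909778 253.97173836]
```

View pics/b.png

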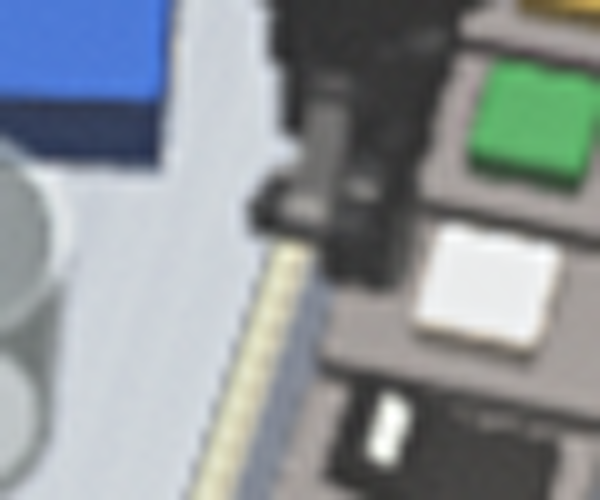

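The tip column matches, but the row is about 5 px high, and this dark part is hard to read. A gentle descent with a force check will settle it, since contact on the rocker is expected near z ≈ 90.

```bash
python3 -m handwheel '{"rows":[[0, 0, 0, 0.04, -0.3, 0.8, 0], [0, 0, 0, 0.04, -0.3, 1.6, 0], [0, 0, 0, 0.04, -0.3, 2.1, 0], [0, 0, 0, 0.04, -0.3, 2.1, 0]]}' && python3 -m handwheel '{"rows":[[0, 0, 0, 0, 0, 0.3, 0], [0, 0, 0, 0, 0, 0.6, 0], [0, 0, 0, 0, 0, 0.9, 0], [0, 0, 0, 0, 0, 0.9, 0]]}'  && python3 - <<'E'
from bench import optics
import cv2
g=optics.snapshot("side")["pixels"][140:280,270:410];cv2.imwrite("pics/c.png",cv2.resize(g,None,fx=4.2,fy=4.2,interpolation=cv2.INTER_CUBIC))
E
```

```text
time: 2.75
tool_pos: [511.7, 89.9, 93.2]
tcp_rot: [-180.0, 0.1, 9.2]
ft_force: [0.1, 0.0, -0.1]
finger_gap: -0.0
grip_force: 0.0
time: 3.25
tool_pos: [512.1, 89.9, 84.8]
tcp_rot: [-180.0, 0.0, 9.2]
ft_force: [-0.1, 0.6, -1.0]
finger_gap: -0.1
grip_force: 0.0
```

View pics/c.png

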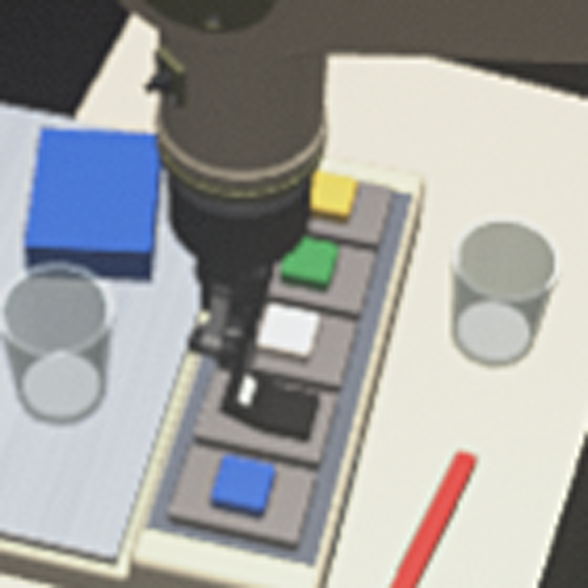

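At z = 84.8 there is no contact yet. When off, the far end tilts back to only about 21 mm beyond the hinge, so the tip is at its rim. I'll lift, come 5 mm nearer and press in steps.

```bash
python3 -m handwheel '{"rows":[[0, 0, 0, 0, 0, -1.2, 0], [0, 0, 0, -0.5, 0, -1.2, 0], [0, 0, 0, -0.5, 0, -1.2, 0], [0, 0, 0, -0.5, 0, -0.4, 0], [0, 0, 0, -0.5, 0, 0, 0], [0, 0, 0, -0.5, 0, 0, 0]]}'; python3 -m handwheel '{"rows":[[0, 0, 0, 0, 0, 0.2, 0], [0, 0, 0, 0, 0, 0.3, 0], [0, 0, 0, 0, 0, 0.3, 0]]}';python3 -m handwheel '{"rows":[[0, 0, 0, 0, 0, 0.2, 0], [0, 0, 0, 0, 0, 0.3, 0], [0, 0, 0, 0, 0, 0.3, 0]]}'
```

```text
time: 4.05
tool_pos: [506.7, 89.0, 84.1]
tcp_rot: [-180.0, 0.1, 9.2]
ft_force: [0.5, -0.0, -0.0]
finger_gap: 0.0
grip_force: 0.0
time: 4.42
tool_pos: [507.4, 89.1, 82.1]
tcp_rot: [-180.0, 0.0, 9.2]
ft_force: [0.0, 0.2, -0.0]
finger_gap: 0.0
grip_force: 0.0
time: 4.8
tool_pos: [507.3, 89.1, 79.0]
tcp_rot: [-180.0, 0.0, 9.2]
ft_force: [-0.8, 0.2, 0.2]
finger_gap: -0.1
grip_force: 0.0
```

```bash
python3 - <<'E'
from bench import optics
import cv2
g=optics.snapshot("side")["pixels"][200:260,300:360];cv2.imwrite("pics/e.png",cv2.resize(g,None,fx=10,fy=10,interpolation=cv2.INTER_CUBIC))
E
```

```text
(no output)
```

View pics/e.png

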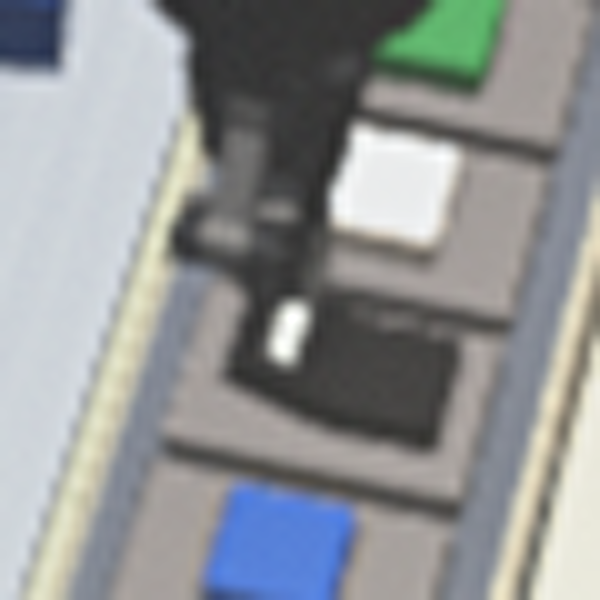

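The whole bar is visible at about (288,333) in the crop and the finger's lower end stops above it, near (290,295). So the real tip sits about 20 mm higher than the TCP projection, or it is offset in y. I'll track the bar in code while going down gently.

```bash
cat > bar.py <<'E'
from h import *
from bench import optics,r
def bar(g):
    w=g[226:242,322:334].astype(float).min(2);w=np.clip(w-110,0,None)
    y,x=np.mgrid[226:242,322:334];return round((w*x).sum()/w.sum(),2),round((w*y).sum()/w.sum(),2),round(w.sum())
E
cat > look.py <<'E'
from bar import *
print("bar0",bar(d["side"]["pixels"]),"now",bar(optics.snapshot("side")["pixels"]));q=r.sense();print(q["tool_pos"],q["ft_force"])
E
python3 look.py; python3 -m handwheel '{"rows":[[0, 0, 0, 0, 0, 0.2, 0], [0, 0, 0, 0, 0, 0.3, 0], [0, 0, 0, 0, 0, 0.3, 0]]}'; python3 look.py; python3 -m handwheel '{"rows":[[0, 0, 0, 0, 0, 0.2, 0], [0, 0, 0, 0, 0, 0.3, 0], [0, 0, 0, 0, 0, 0.3, 0]]}'; python3 look.py
```

```text
bar0 (np.float64(327.03), np.float64(232.8), 3432) now (np.float64(326.67), np.float64(233.83), 2859)
[507.40411933  89.08267128  79.09342298] [ 0.48891762 -0.50903539 -0.13277495]
time: 5.28
tool_pos: [507.3, 89.1, 75.9]
tcp_rot: [-180.0, 0.0, 9.2]
ft_force: [0.1, -0.4, 0.1]
finger_gap: 0.0
grip_force: 0.0
bar0 (np.float64(327.03), np.float64(232.8), 3432) now (np.float64(326.44), np.float64(234.45), 2463)
[507.35412174  89.06621228  76.01190498] [0.3737433  0.11010235 0.31304235]
time: 5.7
tool_pos: [507.3, 89.1, 72.9]
tcp_rot: [-180.0, 0.0, 9.2]
ft_force: [0.2, -0.1, 0.3]
finger_gap: -0.1
grip_force: 0.0
bar0 (np.float64(327.03), np.float64(232.8), 3432) now (np.float64(326.19), np.float64(235.02), 2094)
[507.36082392  89.06277382  73.03051562] [-1.33441772  0.579097    0.44354734]
```

The bar is not moving. It is only being covered from above, so the tip is over it but about 20 mm higher than reported. I'll keep going down gently and watch the force.

To row units: 3 mm is 0.3, 2 mm is 0.2.

```bash
python3 -m handwheel '{"rows":[[0, 0, 0, 0, 0, 0.2, 0], [0, 0, 0, 0, 0, 0.3, 0], [0, 0, 0, 0, 0, 0.3, 0]]}'; python3 look.py; python3 -m handwheel '{"rows":[[0, 0, 0, 0, 0, 0.1, 0], [0, 0, 0, 0, 0, 0.2, 0], [0, 0, 0, 0, 0, 0.2, 0]]}'; python3 look.py
```

```text
time: 6.12
tool_pos: [507.3, 89.1, 69.9]
tcp_rot: [-180.0, 0.0, 9.2]
ft_force: [-0.3, -0.8, 0.1]
finger_gap: -0.2
grip_force: 0.0
bar0 (np.float64(327.03), np.float64(232.8), 3432) now (np.float64(325.84), np.float64(235.2), 1881)
[507.37020359  89.05944656  70.02652525] [ 0.5763217  -0.44225666  0.09641308]
time: 6.55
tool_pos: [507.3, 89.1, 68.0]
tcp_rot: [180.0, 0.0, 9.2]
ft_force: [0.5, 0.4, 0.4]
finger_gap: -0.1
grip_force: 0.0
bar0 (np.float64(327.03), np.float64(232.8), 3432) now (np.float64(325.76), np.float64(235.38), 1722)
[507.3766751   89.07846406  68.05750597] [0.26523901 0.30829274 0.0117301 ]
```

To row units: 2 mm is 0.2, 1 mm is 0.1.

```bash
python3 -m handwheel '{"rows":[[0, 0, 0, 0, 0, 0.1, 0], [0, 0, 0, 0, 0, 0.2, 0], [0, 0, 0, 0, 0, 0.2, 0]]}'; python3 -m handwheel '{"rows":[[0, 0, 0, 0, 0, 0.1, 0], [0, 0, 0, 0, 0, 0.2, 0], [0, 0, 0, 0, 0, 0.2, 0]]}'; python3 look.py;python3 - <<'E'
from bench import optics
import cv2
g=optics.snapshot("side")["pixels"][205:255,300:360];cv2.imwrite("pics/f.png",cv2.resize(g,None,fx=12,fy=12,interpolation=cv2.INTER_CUBIC))
E
```

```text
time: 6.98
tool_pos: [507.3, 89.1, 66.0]
tcp_rot: [-180.0, 0.0, 9.2]
ft_force: [0.3, -0.0, 0.9]
finger_gap: 0.1
grip_force: 0.0
time: 7.35
tool_pos: [507.3, 89.1, 64.0]
tcp_rot: [-180.0, 0.0, 9.2]
ft_force: [-0.6, 0.0, -0.7]
finger_gap: 0.1
grip_force: 0.0
bar0 (np.float64(327.03), np.float64(232.8), 3432) now (np.float64(325.19), np.float64(235.73), 1391)
[507.3938572   89.09135938  64.06578078] [-0.14448823  0.33699231 -0.02218872]
```

View pics/f.png

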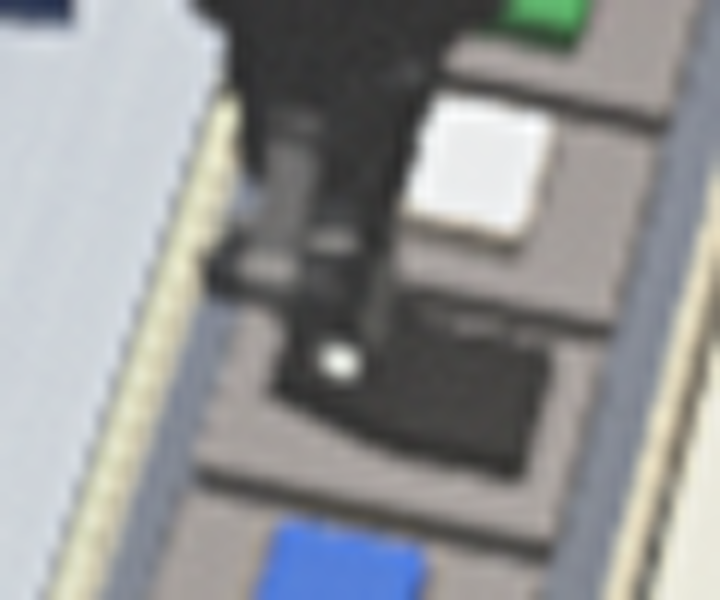

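The bar is now mostly covered, with only its near end visible at about (340,362). The tip is about to make contact, so I'll continue in small steps.

```bash
for i in 1 2 3; do python3 -m handwheel '{"rows":[[0, 0, 0, 0, 0, 0.1, 0], [0, 0, 0, 0, 0, 0.2, 0], [0, 0, 0, 0, 0, 0.2, 0]]}' | egrep 'tool|ft'; python3 look.py | head -1; done
```

```text
tool_pos: [507.4, 89.1, 62.0]
ft_force: [0.6, -0.3, 0.1]
bar0 (np.float64(327.03), np.float64(232.8), 3432) now (np.float64(324.82), np.float64(235.77), 1268)
tool_pos: [508.3, 89.2, 60.8]
ft_force: [1.9, 0.1, 3.6]
bar0 (np.float64(327.03), np.float64(232.8), 3432) now (np.float64(324.83), np.float64(235.69), 995)
tool_pos: [509.4, 89.4, 59.5]
ft_force: [5.1, 1.7, 6.4]
bar0 (np.float64(327.03), np.float64(232.8), 3432) now (np.float64(325.51), np.float64(235.39), 912)
```

Contact is at TCP z ≈ 61.5 (tip offset about 27 mm). The tip is being carried +x, as expected when the rocker turns. I'll follow it down.

```bash
for i in 1; do python3 -m handwheel '{"rows":[[0, 0, 0, 0.1, 0, 0.1, 0], [0, 0, 0, 0.2, 0, 0.2, 0], [0, 0, 0, 0.2, 0, 0.2, 0]]}' | egrep 'tool|ft';  python3 -m handwheel '{"rows":[[0, 0, 0, 0.1, 0, 0.1, 0], [0, 0, 0, 0.2, 0, 0.2, 0], [0, 0, 0, 0.2, 0, 0.2, 0]]}' | egrep 'tool|ft';  python3 -m handwheel '{"rows":[[0, 0, 0, 0.1, 0, 0.1, 0], [0, 0, 0, 0.1, 0, 0.2, 0], [0, 0, 0, 0.1, 0, 0.2, 0]]}' | egrep 'tool|ft'; done;python3 look.py
```

```text
tool_pos: [511.2, 89.7, 57.3]
ft_force: [4.8, 1.8, 5.5]
tool_pos: [512.5, 89.9, 54.8]
ft_force: [3.9, 1.2, 4.8]
tool_pos: [512.2, 89.8, 51.9]
ft_force: [2.9, 0.5, 5.0]
bar0 (np.float64(327.03), np.float64(232.8), 3432) now (np.float64(329.17), np.float64(230.31), 301)
[512.17277746  89.84519665  51.95545167] [ 3.03110599 -0.52599754  4.03500071]
```

```bash
python3 -m handwheel '{"rows":[[0, 0, 0, 0, 0, 0.2, 0], [0, 0, 0, 0, 0, 0.3, 0], [0, 0, 0, 0, 0, 0.3, 0]]}' | egrep 'tool|ft';  python3 -m handwheel '{"rows":[[0, 0, 0, 0, 0, 0.2, 0], [0, 0, 0, 0, 0, 0.3, 0], [0, 0, 0, 0, 0, 0.3, 0]]}' | egrep 'tool|ft';python3 -m handwheel '{"rows":[[0, 0, 0, 0, 0, 0.2, 0], [0, 0, 0, 0, 0, 0.3, 0], [0, 0, 0, 0, 0, 0.3, 0]]}' | egrep 'tool|ft'
```

```text
tool_pos: [512.7, 89.9, 50.7]
ft_force: [-3.8, -0.7, 18.6]
tool_pos: [512.9, 89.9, 50.4]
ft_force: [-17.3, -0.6, 43.8]
tool_pos: [513.1, 89.9, 50.1]
ft_force: [-31.6, -3.2, 69.1]
```

The rocker is hard against its stop (force climbing to 69 N at constant z). The stop face at 79 mm corresponds to TCP z ≈ 51, so the tip offset is +28 mm. I'll lift and go above blue.

To row units: -55 mm is -5.5, -20 mm is -2.

```bash
python3 -m handwheel '{"rows":[[0, 0, 0, 0, 0, -2, 0], [0, 0, 0, 0, 0, -4.5, 0], [0, 0, 0, -1, -2.7, -4.5, 0], [0, 0, 0, -2.1, -5.5, -4.5, 0], [0, 0, 0, -2.1, -5.5, -4.5, 0], [0, 0, 0, -2.1, -5.5, -4.5, 0]]}' ; python3 - <<'E'
from bench import optics
import cv2
g=optics.snapshot("side")["pixels"][200:275,295:375];cv2.imwrite("pics/g.png",cv2.resize(g,None,fx=8,fy=8,interpolation=cv2.INTER_CUBIC))
E
```

```text
time: 11.78
tool_pos: [481.9, 140.4, 87.1]
tcp_rot: [180.0, 0.1, 9.3]
ft_force: [-0.3, -0.7, 0.8]
finger_gap: -0.0
grip_force: 0.0
```

View pics/g.png

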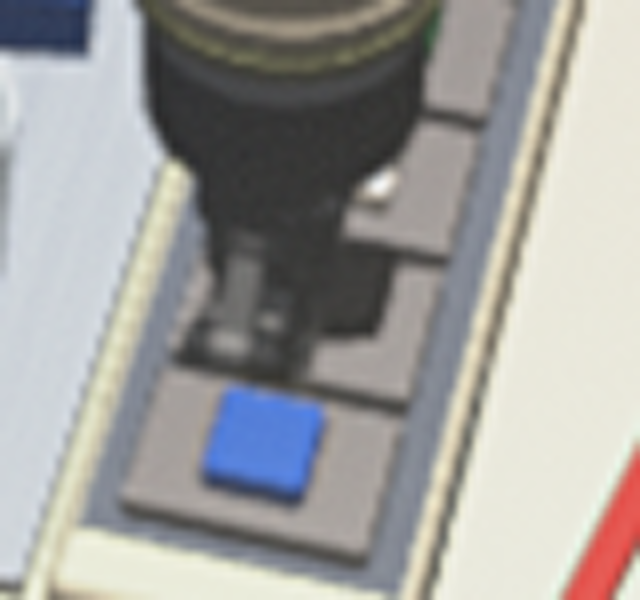

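Blue is clear below the tip at about (265,435), and the rocker's near end is now raised. Pressing blue.

```bash
python3 -m handwheel '{"rows":[[0, 0, 0, 0.1, 0, 1.6, 0], [0, 0, 0, 0.1, 0, 3, 0], [0, 0, 0, 0.1, 0, 3.6, 0], [0, 0, 0, 0.1, 0, 3.6, 0]]}' | egrep 'tool|ft';  python3 -m handwheel '{"rows":[[0, 0, 0, 0, 0, 0.2, 0], [0, 0, 0, 0, 0, 0.4, 0], [0, 0, 0, 0, 0, 0.4, 0]]}' | egrep 'tool|ft';python3 -m handwheel '{"rows":[[0, 0, 0, 0, 0, 0.2, 0], [0, 0, 0, 0, 0, 0.4, 0], [0, 0, 0, 0, 0, 0.4, 0]]}' | egrep 'tool|ft';python3 -m handwheel '{"rows":[[0, 0, 0, 0, 0, 0.2, 0], [0, 0, 0, 0, 0, 0.4, 0], [0, 0, 0, 0, 0, 0.4, 0]]}' | egrep 'tool|ft'
```

```text
tool_pos: [483.1, 140.7, 51.1]
ft_force: [-0.5, -1.6, 0.0]
tool_pos: [484.3, 141.1, 48.5]
ft_force: [0.5, 0.1, 0.9]
tool_pos: [484.1, 141.0, 44.1]
ft_force: [0.8, 0.6, 1.8]
tool_pos: [484.2, 141.0, 42.3]
ft_force: [-9.6, -2.6, 23.2]
```

```bash
python3 -m handwheel '{"rows":[[0, 0, 0, 0, 0, 0.2, 0], [0, 0, 0, 0, 0, 0.2, 0]]}' | egrep 'tool|ft';  python3 -m handwheel '{"rows":[[0, 0, 0, 0, 0, -2, 0], [0, 0, 0, 0, 0, -5, 0], [0, 0, 0, 0, 5.5, -5, 0], [0, 0, 0, 0, 11.2, -5, 0], [0, 0, 0, 0, 16.8, -5, 0], [0, 0, 0, 0, 16.8, -5, 0], [0, 0, 0, 0, 16.8, -5, 0]]}'
```

```text
tool_pos: [484.4, 141.1, 42.0]
ft_force: [-17.1, -3.6, 40.9]
time: 14.58
tool_pos: [510.1, -24.5, 87.4]
tcp_rot: [-179.9, 0.1, 9.2]
ft_force: [-0.4, 1.1, -0.1]
finger_gap: 0.1
grip_force: 0.0
```

```bash
cat > blue.py <<'E'
from h import *
from bench import optics
for g in(d["side"]["pixels"],optics.snapshot("side")["pixels"]):
    w=g[244:268,316:342].astype(int);m=(w[...,0]-w[...,2]>60);y,x=np.nonzero(m);print("blue",m.sum(),x.mean()+316,y.mean()+244)
E
python3 blue.py
```

```text
blue 148 327.5405405405405 254.64864864864865
blue 136 327.4632352941176 256.31617647058823
```

Blue has dropped 1.7 px (about 7 mm), so it is down. Before green I'll check the rocker bar against its expected on position.

```bash
python3 - <<'E'
from h import *
from bench import optics
s=d["side"];P=np.linalg.inv(np.array(s["pose"]));K=np.array([[s["fx"],0,s["cx"]],[0,s["fy"],s["cy"]],[0,0,1]])
o=np.array([501.2,30.3]);x=np.array([.987,.1607]);u=np.array([-.1607,.987])
def pr(a,z):
    c=P@[*(o+a*x+56.5*u),z,1];return cv2.projectPoints(np.array([[c[0],-c[1],-c[2]]]),np.zeros(3),np.zeros(3),K,np.array(s["D"]))[0].ravel()
for t in(0,.34,.44):
    f=.44-t;print(t,pr(18.7*np.cos(f)-11*np.sin(f),68+18.7*np.sin(f)+11*np.cos(f)))
for g in(s["pixels"],optics.snapshot("side")["pixels"]):
    w=g[222:246,318:340].min(2);m=(w>165).astype(np.uint8)
    print([(a[4],c+[318,222]) for a,c in zip(*cv2.connectedComponentsWithStats(m)[2:])][1:])
E
```

```text
0 [328.8718414  232.77187743]
0.34 [326.737631   233.52402744]
0.44 [326.25359651 233.84803566]
[(np.int32(2), array([318. , 222.5])), (np.int32(10), array([336.6, 222.3])), (np.int32(17), array([328.41176471, 232.64705882]))]
[(np.int32(1), array([318., 222.])), (np.int32(10), array([336.6, 222.3])), (np.int32(18), array([325.5, 233.5]))]
```

The bar shifted (−2.9, +0.9) px against the expected (−2.6, +1.1), so the rocker is fully on. Pressing green.

To row units: 36 mm is 3.6, 30 mm is 3.

```bash
python3 -m handwheel '{"rows":[[0, 0, 0, 0, 0, 1.6, 0], [0, 0, 0, 0, 0, 3, 0], [0, 0, 0, 0, 0, 3.6, 0], [0, 0, 0, 0, 0, 3.6, 0]]}' | egrep 'tool|ft';  python3 -m handwheel '{"rows":[[0, 0, 0, 0, 0, 0.3, 0], [0, 0, 0, 0, 0, 0.6, 0], [0, 0, 0, 0, 0, 0.9, 0], [0, 0, 0, 0, 0, 0.9, 0]]}' | egrep 'tool|ft';python3 -m handwheel '{"rows":[[0, 0, 0, 0, 0, 0.2, 0], [0, 0, 0, 0, 0, 0.4, 0], [0, 0, 0, 0, 0, 0.4, 0]]}' | egrep 'tool|ft'
```

```text
tool_pos: [510.0, -24.5, 51.2]
ft_force: [0.3, -1.0, 0.9]
tool_pos: [511.3, -24.9, 43.5]
ft_force: [-0.2, 1.8, 4.4]
tool_pos: [511.5, -25.0, 42.4]
ft_force: [-14.5, 2.2, 31.8]
```

Green is at its stop. I'll lift clear and check.

To row units: -140 mm is -14, -100 mm is -10.

```bash
python3 -m handwheel '{"rows":[[0, 0, 0, 0, 0, -2, 0], [0, 0, 0, 0, 0, -5, 0], [0, 0, 0, 0, 0, -10, 0], [0, 0, 0, 0, 0, -14, 0], [0, 0, 0, 0, 0, -14, 0], [0, 0, 0, 0, 0, -14, 0]]}'; python3 - <<'E'
from h import *
from bench import optics
n={k:optics.snapshot(k)["pixels"] for k in("side","top")}
for k in n:
    m=cv2.absdiff(n[k],d[k]["pixels"]).max(2)>50
    print(k,[tuple(a) for a in cv2.connectedComponentsWithStats(m.astype(np.uint8))[2][1:] if a[4]>3])
for nm,f in dict(yellow=lambda w:(w[...,2]-w[...,0]>90)&(w[...,1]>120),green=lambda w:(w[...,1]-w[...,2]>60)).items():
    for g in(d["side"]["pixels"],n["side"]):
        m=f(g[175:215,330:360].astype(int));y,x=np.nonzero(m);print(nm,m.sum(),x.mean() if m.any() else 0,y.mean() if m.any() else 0)
E
python3 blue.py
```

```text
time: 16.8
tool_pos: [510.3, -24.9, 178.2]
tcp_rot: [-180.0, 0.1, 9.2]
ft_force: [0.5, -0.6, -0.6]
finger_gap: 0.1
grip_force: 0.0
side [(np.int32(325), np.int32(0), np.int32(315), np.int32(87), np.int32(12721)), (np.int32(603), np.int32(0), np.int32(37), np.int32(37), np.int32(1239)), (np.int32(383), np.int32(6), np.int32(7), np.int32(5), np.int32(13)), (np.int32(456), np.int32(23), np.int32(2), np.int32(3), np.int32(4)), (np.int32(331), np.int32(29), np.int32(28), np.int32(29), np.int32(117)), (np.int32(319), np.int32(33), np.int32(8), np.int32(10), np.int32(30)), (np.int32(360), np.int32(36), np.int32(6), np.int32(4), np.int32(7)), (np.int32(368), np.int32(37), np.int32(3), np.int32(3), np.int32(4)), (np.int32(508), np.int32(36), np.int32(4), np.int32(7), np.int32(10)), (np.int32(376), np.int32(40), np.int32(3), np.int32(3), np.int32(4)), (np.int32(382), np.int32(41), np.int32(3), np.int32(5), np.int32(6)), (np.int32(385), np.int32(43), np.int32(5), np.int32(4), np.int32(8)), (np.int32(376), np.int32(44), np.int32(5), np.int32(2), np.int32(6)), (np.int32(387), np.int32(44), np.int
[... 3525 characters left out ...]
.int32(4), np.int32(26)), (np.int32(588), np.int32(259), np.int32(8), np.int32(5), np.int32(8)), (np.int32(579), np.int32(265), np.int32(4), np.int32(1), np.int32(4)), (np.int32(538), np.int32(269), np.int32(15), np.int32(3), np.int32(22)), (np.int32(551), np.int32(271), np.int32(39), np.int32(47), np.int32(537))]
top [(np.int32(268), np.int32(165), np.int32(372), np.int32(235), np.int32(19821)), (np.int32(333), np.int32(210), np.int32(4), np.int32(2), np.int32(6))]
yellow 100 17.95 10.58
yellow 100 17.95 10.58
green 97 13.31958762886598 26.329896907216494
green 97 13.31958762886598 26.329896907216494
blue 148 327.5405405405405 254.64864864864865
blue 136 327.4632352941176 256.31617647058823
```

Only the rocker and blue key have changed. Green is back up, yellow, white and the glassware are unmoved, and the robot is clear.

```bash
python3 -c "
from bench import workorder
print(workorder.hand_in())"
```

```text
the job is handed in; nothing more can be done
None
```

The slide warmer is started and handed in: rocker fully on, blue key latched down, green key pressed to its stop and back up. The camera check shows nothing else moved, and it took about 17 s of robot time; hand-in returned no verdict.

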